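# Hang the hand router on its balancer arm

### The job

Pick up the small router by the knob on top and hang it in the fork of the spring-balanced arm, its collar down flat inside the raised rim. Keep hold and let the arm sink under it, neither forcing it nor jerking it; hold still for a moment once the arm carries the whole weight, and only then let go, so that the arm neither drops nor springs up. Do not tip the router over, and leave the other things where they are.

Things in the scene. Friction and masses are not known exactly. Their poses are not given: they have to be found in the camera images.
- router: small battery hand router standing upright, loose; 0.3 to 0.95 kg, not known beforehand. Origin: centre of its underside, z up. From below: base 72 mm across, motor body 46 mm across up to z=78 mm (54 at z=36 to 44, a thumbscrew 35 mm out to +y at z=40), neck 12 mm across z=78 to 106, steel collar 40 mm across z=106 to 112, wooden knob, a cylinder 26 mm across, z=112 to 162
- collar (a point): centre of the underside of the router's collar, on its axis, 106 mm above its underside; this face rests on the fork
- grip (a point): on the router's axis in the knob, 142 mm above the underside: where to grip it from above
- balancer: the fixed stand (base plate 150x130 mm, post) with the arm and fork that it carries. Origin: on the bench, 40 mm in front of the post's axis, z up. Its own -x axis points from the post to the fork, level; the seat lies 246 mm that way while empty. The bars' pivot on the post is 200 mm above the bench
- seat (a point): centre of the level upper face of the steel fork plate (8 mm thick, 56 wide) at the arm's end, about 251 mm above the bench while empty; axes as the balancer's. A rim 5 mm high, inner radius 23.5 mm, rings it except over the slot: the collar must pass over the rim and come down inside. A parallel linkage keeps the plate level as it sinks
- slot_mouth (a point): middle of the open end of the fork's slot, 30 mm out (-x) from the seat centre, at the plate's upper face. The slot is 18 mm wide and closes 9 mm behind the seat centre; the neck slides in along the balancer's +x, toward the post
- end_pin (a point): pin at the fork end of the upper bar. Two parallel bars, 240 mm long between pins, run from the post to the fork; the seat lies 50 mm beyond and 6 mm above this pin. At arm angle q the seat has sunk 240*(sin 0.19 - sin(0.19-q)) mm and moved out from the post by 240*(cos(0.19-q) - cos 0.19) mm
- swing_arm (a joint): angle of the sprung arm, rad: 0 empty, against its upper stop, bars 0.19 above level; grows as the arm sinks; lower stop 0.60. The first 1.4 N or so of load does not move it, then it gives about 13 mm per newton (75 N/m), with slight friction (0.15 N) and damping; the router sinks it somewhere between 18 and 110 mm, by its weight
- jar: bystander, not part of the job: wide glass varnish jar, 64 mm across, 76 mm tall; origin at the centre of its underside
- tall_jar: bystander, not part of the job: slim glass varnish jar, 48 mm across, 109 mm tall; origin at the centre of its underside
- sanding_block: bystander, not part of the job: cork sanding block, 46x90x27 mm; origin at the centre of its underside
- bridge: bystander, not part of the job: small flat wooden bridge blank, 33x41x8 mm; origin at the centre of its underside
- finger_plane: bystander, not part of the job: tiny brass plane, 29x60x31 mm; origin at the centre of its underside
- tailpiece: bystander, not part of the job: flat black tailpiece, 41x111x9 mm; origin at the centre of its underside
- spool_clamp: bystander, not part of the job: wooden spool clamp standing upright, 35 mm across, 68 mm tall; origin at the centre of its underside
Things that resemble listed ones, but are neither listed nor needed, are in the scene too. Of the things that look like the router, the smaller one is meant.

How it is judged:
By the outcome, as a careful person would: the job done as asked, in the order asked, and still so for the second after the job is handed in, with the robot touching nothing.
It also fails if it takes over 70 s, if anything falls off the work surface, if the arm or the gripper's body presses on something with over 40 N, if the wrist force passes 120 N, or if a joint passes its speed limit or range.

### The arm

A 6-joint arm with a two-finger parallel gripper is mounted at the origin on the work surface; the furniture and walls round the work are solid. World frame = base frame: x ahead of the robot, y to its left, z up, the work surface at z = 0. Lengths are in m, angles in rad, forces in N, time in s.
With the tool pointing down it reaches from about 0.25 to 0.725 m from the base axis. Payload 9.7 kg.
Tool frame: the origin (TCP) lies between the finger pads; the fingertips stand 14 mm ahead of it and the grasp point (between the pads) lies 5 mm behind it; y points along the fingers, z is the direction in which the jaws open and shut, and the axes are right-handed (so a half turn about y gives the same grasp; the last joint's range is limited). The gripper opens to 85 mm and grips with 20 to 120 N. Pads are 22 mm wide; open, the fingers measure 114 mm over their backs; the gripper's body (76 mm by 85 mm) begins 54 mm behind the grasp point. The pads swing forward as they close: fully open they stand 13 mm farther back than shut.
Start: joints at [-1.202, 0.087, 0.176, 1.66, 0, 1.571], TCP at [0.198, -0.513, 0.245] pointing down, gripper open.
Joint ranges: [-3.13, 3.13], [-0.85, 1.81], [-1.15, 1.24], [-2.2, 2.28], [-1.44, 1.52], [-3.14, 3.14]. Speed limits (rad/s): [2.22, 2.22, 2.57, 3.14, 3.14, 3.14].

### API

Orientations are given as a unit quaternion [w, x, y, z].
In Python, from plant import sensors, snapshot, calibration, robot, boxes_of, silhouettes, mark_of gives the robot as it stands.
- The arm moves only by the tool jog_arm, never from a script. Its argument "series" is a list of rows, each a list of 3 entries, a list of its own where there are three numbers: the shift along the tool's x, y, z in mm, then the turn about the tool's y in degrees, then the opening, from 0 (shut) to 1 (fully open). A call has 1 to 12 rows; each row is the pose to reach, as a shift and turn from the pose commanded when the call began, along the tool's axes at that moment; what a row does not reach only later rows make up. A row lasts 1/12 s, in which the tool goes at most 41.7 mm and 7.16 degrees, less where a joint would pass 70% of its speed; a pose out of reach is approached as far as the arm can. A call with a gripper value outside its range is refused whole. The fingers move at their own pace and stop on an object; "newtons" is the grip in N (left out, the last holds). Time passes only in rows, so rows that repeat a pose let the fingers close. It gives the time, the measured TCP pose, the force and the opening at its end, in the units of the state.
- sensors.observe(): the state, without advancing time (a new reading comes with each control period).
- snapshot(name): name is "scene" or "side" or "wrist"; returns (picture, depth): 384x512x3 uint8, blue, green, red; 384x512 float32, m along the optical axis (not along the pixel's ray), 0 where there is no reading.
- calibration(name): a dict with "camera_matrix" (3x3 intrinsics, pixels), "cam_to_world" (4x4, takes a point from camera to world coordinates). Camera axes: x right, y up, looking along -z (the intrinsics and any distortion apply to the point x, -y, -z); pixel columns grow to the right and rows downward; lengths in m; the calibration is good to about 2 mm. A picture is of the moment at which its call begins: read the wrist's pose just before it. calibration takes no time and is no camera call; for the wrist camera it gives the pose at the moment of the call.
- robot.hand_in(): hands the job in, once; it reports no verdict.
Trained networks look in the newest picture that a camera, given by its name, has taken for a name from the list of things; names that differ only in an ending like _2 or _b are one class to them, and where a whole thing is asked for, a point or a joint stands for the part that bears it (a point fixed in the world has none). Each returns a list of dicts, best first, with "confidence" (0 to 1); they miss things now and then, are a little off and sometimes report something else, mostly with a low value. They report only what shows in the picture. A call takes as long as a camera call. They do not tell look-alikes from the thing itself.
- boxes_of(thing, camera): "point" ([x, y, z] in m, in world coordinates, good to about 4 mm: the middle of the surface that is visible of it).
- silhouettes(thing, camera): "region" (384x512 bool, what is visible of it).
- mark_of(thing, camera): "point" ([x, y, z] in m, in world coordinates, good to about 4 mm: a listed point, or the origin of a listed thing).
The state is a dict: "clock": time; "q": joint angles; "qvel": joint speeds; "joint_efforts": joint torques, N m; "tool_pos": TCP position; "ee_rot": TCP orientation; "force": force on the tool from outside, world axes, zero at the start; "ft_torque": the same for the moment, N m; "gripper_width": opening from 0.0 (shut) to 1.0 (fully open).
Only numpy, scipy, OpenCV 4.12 (cv2) and the standard library are available. Lean on these libraries where they do the work, as an engineer would, in place of code of your own. Each camera call takes 0.05 s, during which the arm holds its last target. There are 200 camera calls.

## Working session

There is one attempt and no reset: what is moved stays moved. The work goes in short steps, Python scripts to look and compute and a tool call to move; the robot and the scene stay as the last step left them, time stands still between calls to the robot, and variables do not carry over. Pictures are saved under pics/ and viewed, about 8 in all and at most 12, crops included, and the job is handed in when it is done.

Besides the shell and the picture viewer there is one more tool, called after "Request:" in YAML: its name, and indented under it one key for each argument. jog_arm: Moves the arm, as the interface text tells. Its arguments: {"type":"object","properties":{"series":{"type":"array"},"newtons":{"type":"number"}},"required":["series"]}

```bash
mkdir -p pics; cat > h.py <<'E'
import numpy as np, cv2
from plant import sensors, snapshot, calibration, robot, boxes_of, silhouettes, mark_of
def world(cam,u,v,d):
    c=calibration(cam);K=c["camera_matrix"];K=np.array(K);T=np.array(c["cam_to_world"])
    p=np.array([(u-K[0,2])/K[0,0]*d,-(v-K[1,2])/K[1,1]*d,-d,1.]);return (T@p)[:3]
E
python3 - <<'E'
from h import *
s=sensors.observe();print({k:np.round(v,3).tolist() for k,v in s.items()})
ims=[]
for c in("scene","side"):
    im,d=snapshot(c);ims.append(im);np.save(c+"_d.npy",d);np.save(c+"_im.npy",im)
    for f,ts in((mark_of,("router","grip","collar","balancer","seat","slot_mouth","end_pin")),(boxes_of,("router","jar","tall_jar","spool_clamp","sanding_block","finger_plane","tailpiece","bridge"))):
        for t in ts: print(c,f.__name__,t,[(np.round(r["point"],3).tolist(),round(r["confidence"],2)) for r in f(t,c)][:4])
    cv2.imwrite(f"pics/{c}0.png",cv2.resize(im,(768,576)))
E
```

```text
{'clock': 0.0, 'q': [-1.202, 0.087, 0.175, 1.66, 0.0, 1.571], 'qvel': [-0.001, 0.001, 0.001, 0.001, 0.002, -0.002], 'joint_efforts': [-0.0, -52.039, 46.48, 0.016, 0.0, 0.0], 'tool_pos': [0.198, -0.513, 0.245], 'ee_rot': [0.13, -0.13, 0.696, -0.695], 'force': [0.958, -0.981, 0.246], 'ft_torque': [0.023, -0.024, -0.042], 'gripper_width': 0.997}
scene call router [([0.543, 0.075, -0.001], 0.86), ([0.421, -0.316, 0.0], 0.82)]
scene call grip [([0.431, -0.317, 0.144], 0.58)]
scene call collar [([0.544, 0.075, 0.153], 0.75), ([0.428, -0.317, 0.109], 0.67)]
scene call balancer [([0.778, -0.046, -0.002], 0.95)]
scene call seat [([0.524, -0.048, 0.254], 0.78)]
scene call slot_mouth [([0.505, -0.051, 0.25], 0.89)]
scene call end_pin [([0.58, -0.049, 0.245], 0.81)]
scene call router [([0.418, -0.305, 0.059], 0.88), ([0.528, 0.087, 0.088], 0.72)]
scene call jar [([0.394, 0.184, 0.05], 0.91), ([0.366, 0.048, 0.039], 0.72)]
scene call tall_jar [([0.685, 0.19, 0.075], 0.74)]
scene call spool_clamp [([0.364, 0.046, 0.038], 0.64), ([0.397, 0.185, 0.051], 0.56), ([0.375, -0.066, 0.008], 0.43)]
scene c
[... 615 characters left out ...]
2], 0.94)]
side call seat [([0.53, -0.049, 0.254], 0.72)]
side call slot_mouth [([0.495, -0.048, 0.248], 0.9), ([0.427, -0.317, 0.1], 0.39)]
side call end_pin [([0.582, -0.047, 0.245], 0.71), ([0.425, -0.316, 0.003], 0.59)]
side call router [([0.545, 0.052, 0.068], 0.8), ([0.426, -0.329, 0.068], 0.67)]
side call jar [([0.413, 0.147, 0.053], 0.97), ([0.543, -0.063, 0.248], 0.58), ([0.582, -0.055, 0.24], 0.19)]
side call tall_jar [([0.702, 0.166, 0.083], 0.77)]
side call spool_clamp [([0.373, 0.033, 0.04], 0.62)]
side call sanding_block [([0.593, -0.213, 0.03], 0.91)]
side call finger_plane []
side call tailpiece [([0.625, 0.162, 0.007], 0.54)]
side call bridge [([0.508, -0.103, 0.011], 0.64)]
```

View pics/scene0.png

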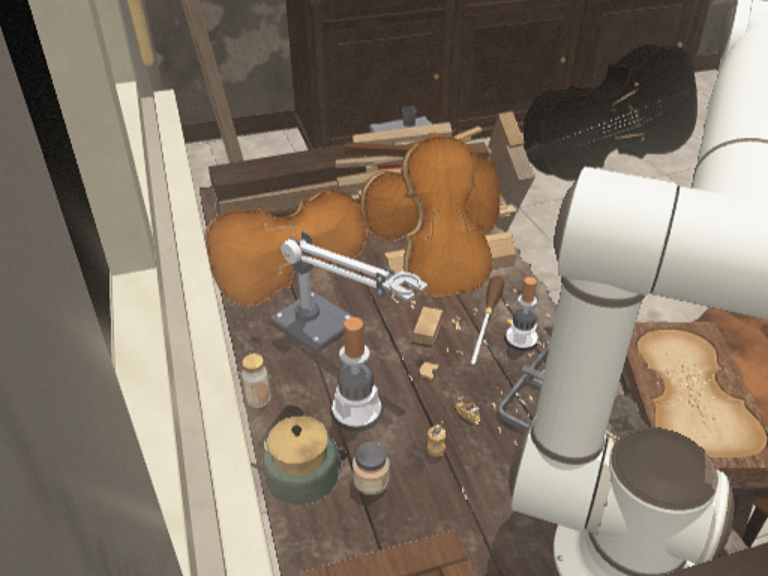

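View pics/side0.png

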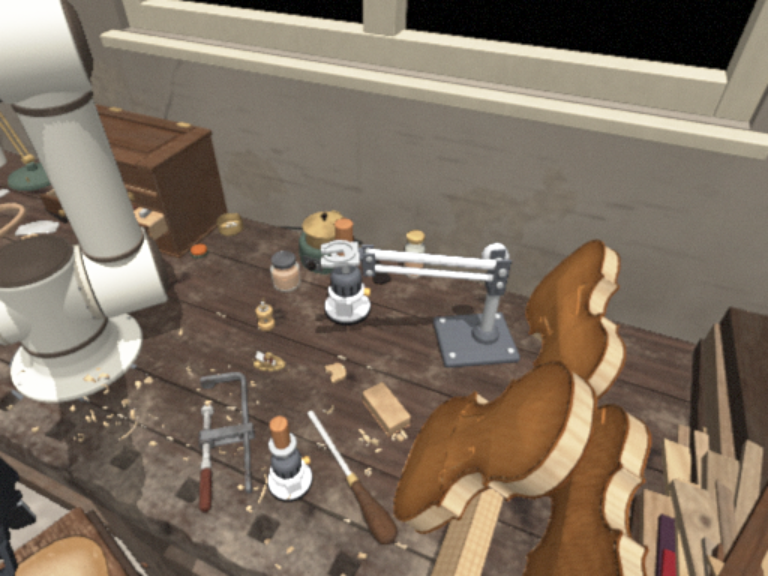

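The small router is at scene px (522,325) / side (288,465), and the marks put it at about (0.425,-0.317). The larger look-alike is at scene (357,385), about (0.544,0.072). The empty fork at scene (405,285) / side (342,250) points along -x with its seat near (0.528,-0.048,0.251). The bench under it is clear apart from the low bridge blank.

```bash
cat >> h.py <<'E'
from scipy.spatial.transform import Rotation as R
def pose():
    s=sensors.observe();w,x,y,z=s["ee_rot"];return np.array(s["tool_pos"]),R.from_quat([x,y,z,w]).as_matrix(),s
def shift(target):
    p,M,s=pose();return np.round(M.T@(np.array(target)-p)*1000,1)
E
python3 - <<'E'
from h import *
p,M,s=pose();print(np.round(M,3)); print(np.degrees(np.arctan2(M[1,2],M[0,2])))
print(shift([0.425,-0.317,0.245]))
E
```

```text
[[-0.933 -0.     0.36 ]
 [-0.36   0.    -0.933]
 [ 0.    -1.    -0.   ]]
-68.87100672816376
[-282.1    0.3 -101.1]
```

Request:
jog_arm:
  series:
    - [[-20, -5, -7], -6, 1]
    - [[-50, -10, -18], -13, 1]
    - [[-85, -20, -30], -20, 1]
    - [[-120, -30, -43], -27, 1]
    - [[-155, -40, -55], -34, 1]
    - [[-190, -50, -68], -41, 1]
    - [[-225, -55, -80], -48, 1]
    - [[-250, -55, -90], -55, 1]
    - [[-270, -55, -97], -62, 1]
    - [[-282, -55, -101], -68.9, 1]
    - [[-282, -55, -101], -68.9, 1]
    - [[-282, -55, -101], -68.9, 1]

```text
clock: 2.6
tool_pos: [0.4252, -0.3168, 0.3002]
ee_rot: [0.5, -0.5, 0.5, -0.5]
force: [-0.4, -0.0, -0.1]
gripper_width: 1.002
```

```bash
python3 - <<'E'
from h import *
p,M,s=pose();print(p.round(4),np.round(M,3).tolist(),np.round(s["q"],2),np.round(s["force"],2))
im,d=snapshot("wrist");cv2.imwrite("pics/w1.png",im);T=np.array(calibration("wrist")["cam_to_world"])
for t in("grip","collar","router"): print(t,[(np.round(r["point"],4).tolist(),round(r["confidence"],2)) for r in mark_of(t,"wrist")][:3])
K=np.array(calibration("wrist")["camera_matrix"]);v,u=np.mgrid[:384,:512]
P=np.stack([(u-K[0,2])/K[0,0]*d,-(v-K[1,2])/K[1,1]*d,-d],-1)@T[:3,:3].T+T[:3,3]
m=(d>0)&(np.linalg.norm(P[...,:2]-[.425,-.317],axis=-1)<.06)
for a,b in((.155,.17),(.11,.118),(.104,.114)):
    q=P[m&(P[...,2]>a)&(P[...,2]<b)]
    if len(q): (c,r)=cv2.minEnclosingCircle(q[:,:2].astype(np.float32)*1000);print(a,len(q),c,r,q.mean(0).round(4))
E
```

```text
[ 0.4252 -0.3168  0.3002] [[-0.001, -0.0, 1.0], [-1.0, 0.0, -0.001], [-0.0, -1.0, -0.0]] [-0.64  0.07  0.26  1.77 -0.    0.93] [-0.44 -0.03 -0.09]
grip [([0.4293, -0.3202, 0.1438], 0.9)]
collar [([0.5943, -0.2013, 0.0033], 0.71)]
router [([0.4272, -0.3174, 0.0019], 0.96)]
0.155 587 (426.4800109863281, -315.7602233886719) 12.890743255615234 [ 0.4265 -0.3146  0.162 ]
0.11 418 (426.74658203125, -315.5628356933594) 19.751821517944336 [ 0.4263 -0.308   0.1125]
0.104 409 (426.74658203125, -315.5628356933594) 19.751821517944336 [ 0.4262 -0.3079  0.1123]
```

View pics/w1.png

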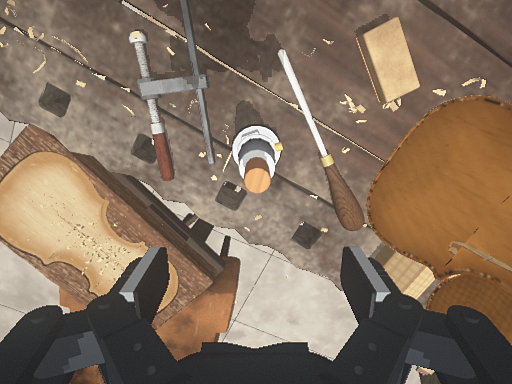

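The wrist view shows the router's knob at (258,180), between the fingers. The depth circles fit the knob (r 12.9) and the collar (r 19.8) at (0.4265,-0.3157), so this is the small router.

Request:
jog_arm:
  series:
    - [[-1, 15, 1.3], 0, 1]
    - [[-1, 40, 1.3], 0, 1]
    - [[-1, 70, 1.3], 0, 1]
    - [[-1, 100, 1.3], 0, 1]
    - [[-1, 125, 1.3], 0, 1]
    - [[-1, 145, 1.3], 0, 1]
    - [[-1, 157, 1.3], 0, 1]
    - [[-1, 163, 1.3], 0, 1]
    - [[-1, 163, 1.3], 0, 1]
    - [[-1, 163, 1.3], 0, 0.6]
    - [[-1, 163, 1.3], 0, 0.3]
    - [[-1, 163, 1.3], 0, 0.1]
  newtons: 40

```text
clock: 3.8
tool_pos: [0.4267, -0.3166, 0.1386]
ee_rot: [-0.5, 0.5, -0.499, 0.501]
force: [-0.8, -0.2, -0.1]
gripper_width: 0.602
```

Request:
jog_arm:
  series:
    - [[0, 0, 0], 0, 0]
    - [[0, 0, 0], 0, 0]
    - [[0, 0, 0], 0, 0]
    - [[0, 0, 0], 0, 0]
    - [[0, 0, 0], 0, 0]
    - [[0, 0, 0], 0, 0]
  newtons: 40

```text
clock: 4.3
tool_pos: [0.4267, -0.3163, 0.138]
ee_rot: [-0.5, 0.5, -0.499, 0.5]
force: [2.3, 0.2, 4.8]
gripper_width: 0.295
```

Request:
jog_arm:
  series:
    - [[0, 0, 0], 0, 0]
    - [[0, -2, 0], 0, 0]
    - [[0, -6, 0], 0, 0]
    - [[0, -14, 0], 0, 0]
    - [[0, -28, 0], 0, 0]
    - [[0, -46, 0], 0, 0]
    - [[0, -66, 0], 0, 0]
    - [[0, -86, 0], 0, 0]
    - [[0, -102, 0], 0, 0]
    - [[0, -110, 0], 0, 0]
    - [[0, -110, 0], 0, 0]
    - [[0, -110, 0], 0, 0]
  newtons: 60

```text
clock: 5.3
tool_pos: [0.4261, -0.3162, 0.2467]
ee_rot: [-0.5, 0.5, -0.5, 0.5]
force: [-0.2, -0.2, -8.8]
gripper_width: 0.287
```

Request:
jog_arm:
  series:
    - [[0, 0, 0], 0, 0]
    - [[0, 0, 0], 0, 0]
    - [[0, 0, 0], 0, 0]

```text
clock: 5.55
tool_pos: [0.4259, -0.3159, 0.2462]
ee_rot: [0.5, -0.5, 0.501, -0.499]
force: [-0.9, 0.1, -8.3]
gripper_width: 0.291
```

```bash
python3 - <<'E'
from h import *
p,M,s=pose();print(p.round(4),np.round(s["force"],2),np.round(s["ft_torque"],3))
im,d=snapshot("wrist")
for c in ("wrist","side","scene"):
    if c!="wrist": im,d=snapshot(c)
    for t in("collar","router","grip"): print(c,t,[(np.round(r["point"],4).tolist(),round(r["confidence"],2)) for r in mark_of(t,c)][:3])
    if c=="side":
        cv2.imwrite("pics/s2.png",im)
E
```

```text
[ 0.4259 -0.3159  0.2462] [-0.94  0.08 -8.33] [-0.045 -0.008  0.038]
wrist collar [([0.4261, -0.3138, 0.213], 0.97)]
wrist router [([0.4259, -0.3163, 0.114], 0.84)]
wrist grip [([0.4313, -0.3216, 0.2548], 0.9), ([0.428, -0.3115, 0.2148], 0.64)]
side collar [([0.4263, -0.3156, 0.2095], 0.88), ([0.5477, 0.0707, 0.1464], 0.62), ([0.4093, 0.1691, -0.0023], 0.25)]
side router [([0.5412, 0.0681, 0.0005], 0.93), ([0.4225, -0.3191, 0.1069], 0.89)]
side grip [([0.4242, -0.3131, 0.2524], 0.86), ([0.5456, 0.0701, 0.2004], 0.66)]
scene collar [([0.4279, -0.316, 0.2185], 0.82), ([0.542, 0.0732, 0.1495], 0.64)]
scene router [([0.4262, -0.3146, 0.1073], 0.81), ([0.5413, 0.0759, 0.0001], 0.72), ([0.527, -0.0479, 0.2503], 0.24)]
scene grip [([0.5438, 0.0724, 0.2014], 0.7), ([0.5762, -0.0486, 0.2423], 0.2)]
```

Request:
jog_arm:
  series:
    - [[0, -10, 0], 0, 0]
    - [[0, -25, 0], 0, 0]
    - [[-10, -40, 0], 0, 0]
    - [[-30, -48, 0], 0, 0]
    - [[-60, -49, 0], 0, 0]
    - [[-95, -49, 0], 0, 0]
    - [[-130, -49, 0], 0, 0]
    - [[-165, -49, 0], 0, 0]
    - [[-200, -49, 0], 0, 0]
    - [[-230, -49, 0], 0, 0]
    - [[-255, -49, 0], 0, 0]
    - [[-268, -49, 0], 0, 0]

```text
clock: 7.15
tool_pos: [0.4257, -0.0456, 0.2976]
ee_rot: [0.501, -0.5, 0.499, -0.5]
force: [0.3, -2.2, -9.1]
gripper_width: 0.285
```

Request:
jog_arm:
  series:
    - [[0, 0, 0], 0, 0]
    - [[0, 0, 0], 0, 0]
    - [[0, 0, 0], 0, 0]
    - [[0, 0, 0], 0, 0]

```text
clock: 7.48
tool_pos: [0.4261, -0.0488, 0.2966]
ee_rot: [-0.5, 0.5, -0.5, 0.5]
force: [-0.0, 0.7, -7.7]
gripper_width: 0.29
```

```bash
python3 - <<'E'
from h import *
p,M,s=pose();print(p.round(4),np.round(s["force"],2),np.round(s["q"],2))
for c in ("wrist","side","scene"):
    im,d=snapshot(c); cv2.imwrite(f"pics/{c}3.png",im)
    T=np.array(calibration(c)["cam_to_world"])
    for t in("collar","seat","slot_mouth","end_pin","router"): print(c,t,[(np.round(r["point"],4).tolist(),round(r["confidence"],2)) for r in mark_of(t,c)][:2])
    K=np.array(calibration(c)["camera_matrix"]);v,u=np.mgrid[:384,:512]
    P=np.stack([(u-K[0,2])/K[0,0]*d,-(v-K[1,2])/K[1,1]*d,-d],-1)@T[:3,:3].T+T[:3,3]
    np.save(f"P_{c}.npy",P.astype(np.float32))
    x,y,z=P[...,0],P[...,1],P[...,2]
    m=(d>0)&(x>.47)&(x<.62)&(abs(y+.048)<.045)&(z>.235)&(z<.27)
    q=P[m]; print(len(q))
    if len(q)>20:
        print("min/max",np.percentile(q,[1,50,99],axis=0).round(4).tolist())
        pl=q[(q[:,0]<.556)]; print("zhist",np.histogram(pl[:,2],bins=np.arange(.236,.266,.002))[0])
E
```

```text
[ 0.4261 -0.0488  0.2966] [-0.01  0.75 -7.72] [-0.11 -0.17  0.03  1.77 -0.    1.46]
wrist collar [([0.541, 0.0725, 0.1448], 0.59), ([0.4298, -0.0472, 0.2635], 0.57)]
wrist seat [([0.5274, -0.0484, 0.2543], 0.87)]
wrist slot_mouth [([0.496, -0.0483, 0.2524], 0.9)]
wrist end_pin [([0.58, -0.048, 0.2439], 0.82), ([0.5075, -0.1015, 0.0005], 0.3)]
wrist router [([0.4269, -0.049, 0.1587], 0.71), ([0.544, 0.0707, 0.0013], 0.63)]
9473
min/max [[0.4986, -0.0764, 0.2445], [0.5399, -0.047, 0.2517], [0.5872, -0.0213, 0.2575]]
zhist [   0    0    0    4  175  276  306 2971 1178  584 1517   10    0    0
    0]
side collar [([0.4255, -0.049, 0.2605], 0.79), ([0.5484, 0.0721, 0.1514], 0.62)]
side seat [([0.5294, -0.0518, 0.256], 0.71)]
side slot_mouth [([0.4931, -0.0461, 0.2488], 0.62)]
side end_pin [([0.5803, -0.0461, 0.2481], 0.78)]
side router [([0.5444, 0.0716, -0.001], 0.94), ([0.4241, -0.0504, 0.1599], 0.65)]
578
min/max [[0.5015, -0.0786, 0.2367], [0.5481, -0.0564, 0.2502], [0.617, -0.0226, 0.2571]]
zhist [  0   0   1  10  19  25  49 110  45  50  30   1   0   0   0]
scene collar [([0.4285, -0.0488, 0.2664], 0.81), ([0.5425, 0.0751, 0.1488], 0.75)]
scene seat [([0.5269, -0.0485, 0.2523], 0.65)]
scene slot_mouth [([0.5026, -0.0502, 0.2514], 0.98), ([0.428, -0.0464, 0.3041], 0.63)]
scene end_pin [([0.5799, -0.0501, 0.243], 0.92)]
scene router [([0.4238, -0.0497, 0.1583], 0.74), ([0.4307, -0.0469, 0.3009], 0.74)]
461
min/max [[0.4986, -0.0764, 0.2379], [0.5421, -0.045, 0.2518], [0.6154, -0.0191, 0.2603]]
zhist [ 0  0  0  5 11 24 33 60 78 43 38 14  4  1  0]
```

View pics/wrist3.png

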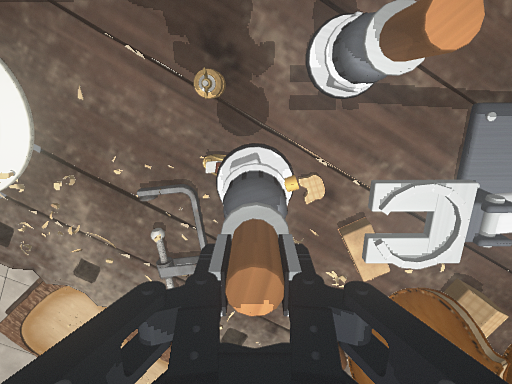

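View pics/side3.png

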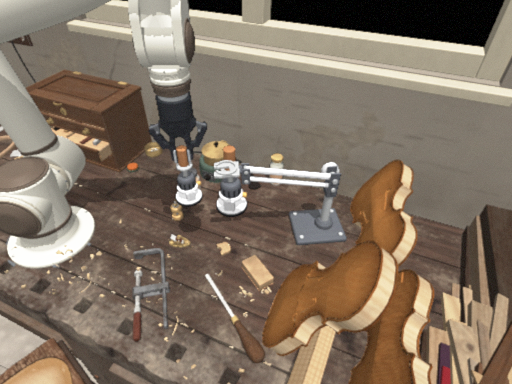

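The wrist view shows the fork at (425,222) with its slot open toward the router at (255,220). The slot is level with the router's neck. The side view confirms the router hangs upright at fork height.

```bash
python3 - <<'E'
from h import *
from scipy.optimize import least_squares
P=np.load("P_wrist.npy");x,y,z=P[...,0],P[...,1],P[...,2]
m=(x>.49)&(x<.57)&(abs(y+.048)<.035)&(z>.2545)&(z<.26)
q=P[m]
f=lambda a:np.hypot(q[:,0]-a[0],q[:,1]-a[1])-a[2]
r=least_squares(f,[.528,-.048,.025],loss="soft_l1",f_scale=.001);print("rim",r.x,np.std(r.fun),len(q),q.mean(0))
pl=(x>.49)&(x<.556)&(abs(y+.048)<.035)&(z>.247)&(z<.2535)
for x0 in np.arange(.500,.522,.004):
    yy=np.sort(y[pl&(abs(x-x0)<.002)]);g=np.diff(yy);i=g.argmax();print(x0,yy[[0,i,i+1,-1]].round(4),"slot mid",(yy[i]+yy[i+1])/2)
print("plate z",np.median(z[pl]))
n=(np.hypot(x-.426,y+.049)<.03)
h,e=np.histogram(z[n],bins=np.arange(.15,.34,.004));print([(round(a,3),b) for a,b in zip(e,h) if b>30])
for a,b in((.266,.274),(.262,.270)):
    c=P[n&(z>a)&(z<b)]
    if len(c)>20:print(a,cv2.minEnclosingCircle(c[:,:2].astype(np.float32)*1000),c.mean(0),len(c))
c=P[n&(z>.31)];print("knobtop",c.mean(0),np.percentile(c[:,2],[5,50,95]),cv2.minEnclosingCircle(c[:,:2].astype(np.float32)*1000))
for a in(.157,.19,.2):
    c=P[n&(z>a)&(z<a+.012)]
    if len(c)>20: print(a,c.min(0),c.max(0))
E
```

```text
rim [ 0.52828742 -0.0490403   0.02621825] 0.0029057006931323226 2102 [ 0.53330714 -0.04800997  0.25642163]
0.5 [-0.0773 -0.0581 -0.0405 -0.0213] slot mid -0.049332645
0.504 [-0.0772 -0.0578 -0.0406 -0.0212] slot mid -0.04916636
0.508 [-0.0773 -0.058  -0.0328 -0.0212] slot mid -0.045443546
0.512 [-0.0769 -0.0577 -0.0405 -0.0211] slot mid -0.049104765
0.516 [-0.0773 -0.058  -0.0406 -0.0213] slot mid -0.049292877
0.52 [-0.0727 -0.058  -0.0399 -0.0211] slot mid -0.04894817
plate z 0.25152028
[(np.float64(0.166), np.int64(201)), (np.float64(0.17), np.int64(182)), (np.float64(0.194), np.int64(34)), (np.float64(0.198), np.int64(222)), (np.float64(0.202), np.int64(515)), (np.float64(0.206), np.int64(53)), (np.float64(0.21), np.int64(76)), (np.float64(0.214), np.int64(82)), (np.float64(0.218), np.int64(79)), (np.float64(0.222), np.int64(137)), (np.float64(0.226), np.int64(192)), (np.float64(0.23), np.int64(349)), (np.float64(0.234), np.int64(932)), (np.float64(0.266), np.int64(214)), (np.float64(0.27), np.int64(1012)), (np.float64(0.274), np.int64(119)), (np.float64(0.278), np.int64(136)), (n
[... 399 characters left out ...]
oat64(0.326), np.int64(640)), (np.float64(0.33), np.int64(600)), (np.float64(0.334), np.int64(767))]
0.266 ((425.5755920410156, -44.4233512878418), 19.19419288635254) [ 0.4257461 -0.0361977  0.2706203] 1226
0.262 ((425.5755920410156, -44.4233512878418), 19.19419288635254) [ 0.42506346 -0.03330377  0.2687209 ] 217
knobtop [ 0.42578933 -0.03742249  0.34755093] [0.31618201 0.35591474 0.37243911] ((426.0458068847656, -48.61956787109375), 29.984580993652344)
0.157 [ 0.39638373 -0.05173179  0.1677149 ] [ 0.45439798 -0.02075993  0.1689976 ]
0.19 [ 0.3997667  -0.05294144  0.19002126] [ 0.45226952 -0.01911574  0.20199996]
0.2 [ 0.3997667  -0.05412164  0.20005345] [ 0.45473477 -0.0197505   0.21194457]
```

Request:
jog_arm:
  series:
    - [[0.7, 0, 3], 0, 0]
    - [[0.7, 0, 9], 0, 0]
    - [[0.7, 0, 18], 0, 0]
    - [[0.7, 0, 28], 0, 0]
    - [[0.7, 0, 38], 0, 0]
    - [[0.7, 0, 48], 0, 0]
    - [[0.7, 0, 58], 0, 0]
    - [[0.7, 0, 68], 0, 0]
    - [[0.7, 0, 78], 0, 0]
    - [[0.7, 0, 88], 0, 0]
    - [[0.7, 0, 96], 0, 0]
    - [[0.7, 0, 100], 0, 0]

```text
clock: 9.38
tool_pos: [0.5273, -0.0488, 0.2959]
ee_rot: [-0.5, 0.5, -0.5, 0.5]
force: [-0.3, 0.3, -8.8]
gripper_width: 0.287
```

Request:
jog_arm:
  series:
    - [[0, 0, 2], 0, 0]
    - [[0, 0, 2], 0, 0]
    - [[0, 0, 2], 0, 0]
    - [[0, 0, 2], 0, 0]
    - [[0, 0, 2], 0, 0]

```text
clock: 9.8
tool_pos: [0.5277, -0.0488, 0.2966]
ee_rot: [0.5, -0.5, 0.5, -0.5]
force: [-0.6, -1.2, -8.3]
gripper_width: 0.288
```

```bash
python3 - <<'E'
from h import *
p,M,s=pose();print(p.round(4),np.round(s["force"],2),np.round(s["ft_torque"],3))
for c in ("wrist","side","scene"):
    im,d=snapshot(c); 
    if c=="wrist":W=im
    for t in("collar","seat","end_pin"): print(c,t,[(np.round(r["point"],4).tolist(),round(r["confidence"],2)) for r in mark_of(t,c)][:2])
    if c=="wrist":
        T=np.array(calibration(c)["cam_to_world"]);K=np.array(calibration(c)["camera_matrix"]);v,u=np.mgrid[:384,:512]
        P=np.stack([(u-K[0,2])/K[0,0]*d,-(v-K[1,2])/K[1,1]*d,-d],-1)@T[:3,:3].T+T[:3,3];x,y,z=P[...,0],P[...,1],P[...,2]
        n=np.hypot(x-.528,y+.049)<.04
        q=P[n&(z>.254)&(z<.259)];print("rim",q.min(0),q.max(0),len(q))
        q=P[n&(z>.267)&(z<.275)];print("collar",np.percentile(q,[1,99],axis=0),len(q))
        q=P[n&(z>.249)&(z<.2535)];print("plate",np.percentile(q,[1,50,99],axis=0),len(q))
cv2.imwrite("pics/w4.png",cv2.resize(W[100:320,120:400],None,fx=2.5,fy=2.5))
E
```

```text
[ 0.5277 -0.0488  0.2966] [-0.61 -1.2  -8.26] [ 0.014 -0.065 -0.008]
wrist collar [([0.543, 0.0685, 0.1477], 0.93), ([0.5307, -0.046, 0.2641], 0.87)]
wrist seat []
wrist end_pin [([0.5825, -0.0466, 0.2436], 0.73)]
rim [ 0.50281254 -0.05998158  0.25400875] [ 0.55740153 -0.02000572  0.25877417] 1175
collar [[ 0.50945879 -0.04596895  0.26722785]
 [ 0.54585733 -0.02849082  0.27462006]] 1240
plate [[ 0.49937064 -0.06181053  0.24910814]
 [ 0.54507596 -0.0330738   0.25154789]
 [ 0.56688021 -0.02116156  0.2531175 ]] 2483
side collar [([0.5261, -0.0473, 0.2606], 0.87), ([0.5444, 0.0715, 0.151], 0.71)]
side seat [([0.532, -0.0526, 0.2526], 0.7)]
side end_pin [([0.5783, -0.0466, 0.2472], 0.79)]
scene collar [([0.5438, 0.0751, 0.1496], 0.91), ([0.5288, -0.0502, 0.2663], 0.7)]
scene seat [([0.5237, -0.0493, 0.2509], 0.78), ([0.3713, 0.0388, -0.0047], 0.62)]
scene end_pin [([0.5794, -0.0459, 0.2412], 0.54)]
```

View pics/w4.png

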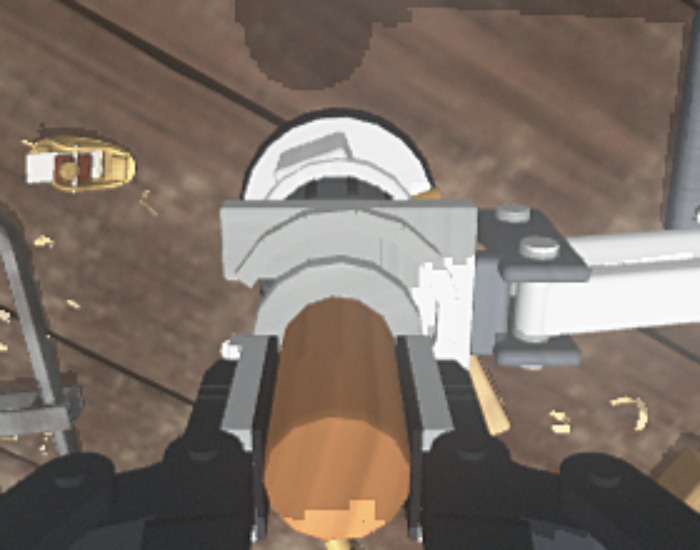

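The wrist crop shows the collar centred over the rim, with its centre about (340,310) in the crop, 8 mm above the rim top, and the neck in the slot. Next I lower it gently onto the seat.

Request:
jog_arm:
  series:
    - [[0.3, 1, 0.5], 0, 0]
    - [[0.3, 2.5, 0.5], 0, 0]
    - [[0.3, 4, 0.5], 0, 0]
    - [[0.3, 5.5, 0.5], 0, 0]
    - [[0.3, 7, 0.5], 0, 0]
    - [[0.3, 8, 0.5], 0, 0]
    - [[0.3, 9, 0.5], 0, 0]
    - [[0.3, 10, 0.5], 0, 0]
    - [[0.3, 11, 0.5], 0, 0]
    - [[0.3, 11.5, 0.5], 0, 0]
    - [[0.3, 11.5, 0.5], 0, 0]
    - [[0.3, 11.5, 0.5], 0, 0]

```text
clock: 11.4
tool_pos: [0.5285, -0.0491, 0.2848]
ee_rot: [0.5, -0.5, 0.5, -0.5]
force: [-0.1, -0.8, -8.9]
gripper_width: 0.287
```

Request:
jog_arm:
  series:
    - [[0, 0.5, 0], 0, 0]
    - [[0, 1, 0], 0, 0]
    - [[0, 1.5, 0], 0, 0]
    - [[0, 2, 0], 0, 0]
    - [[0, 2.5, 0], 0, 0]
    - [[0, 3, -0.1], 0, 0]
    - [[0, 3.5, -0.2], 0, 0]
    - [[0, 4, -0.3], 0, 0]
    - [[0, 4.5, -0.4], 0, 0]
    - [[0, 5, -0.5], 0, 0]
    - [[0, 5, -0.5], 0, 0]
    - [[0, 5, -0.5], 0, 0]

```text
clock: 12.4
tool_pos: [0.528, -0.0491, 0.2798]
ee_rot: [-0.5, 0.5, -0.5, 0.5]
force: [-1.3, 0.8, -6.4]
gripper_width: 0.288
```

```bash
cat > look.py <<'E'
from h import *
p,M,s=pose();print(s["clock"],p.round(4),np.round(s["force"],2),np.round(s["ft_torque"],3))
for c in ("wrist","side"):
    im,d=snapshot(c);np.save(f"im_{c}.npy",im)
    for t in("collar","end_pin","seat"): print(c,t,[(np.round(r["point"],4).tolist(),round(r["confidence"],2)) for r in mark_of(t,c)][:2])
    if c=="wrist":
        T=np.array(calibration(c)["cam_to_world"]);K=np.array(calibration(c)["camera_matrix"]);v,u=np.mgrid[:384,:512]
        P=np.stack([(u-K[0,2])/K[0,0]*d,-(v-K[1,2])/K[1,1]*d,-d],-1)@T[:3,:3].T+T[:3,3];x,y,z=P[...,0],P[...,1],P[...,2]
        zc=p[2]-.032+.006
        q=P[(np.hypot(x-p[0],y-p[1])<.0215)&(abs(z-zc)<.006)];print("collar top",np.percentile(q,[1,50,99],axis=0).round(4).tolist(),len(q))
        q=P[(x>p[0]-.03)&(x<p[0]+.03)&(y>-.0275)&(y<-.018)&(z>zc-.025)&(z<zc+.003)];print("plate edge strip",np.percentile(q,[1,50,99],axis=0).round(4).tolist(),len(q))
E
python3 look.py
```

```text
12.4 [ 0.528  -0.0491  0.2798] [-1.31  0.78 -6.42] [-0.026  0.292 -0.03 ]
wrist collar [([0.5308, -0.044, 0.2496], 0.97), ([0.537, 0.0725, 0.1446], 0.89)]
wrist end_pin [([0.5783, -0.0486, 0.2374], 0.83)]
wrist seat []
collar top [[0.5096, -0.0467, 0.2478], [0.5284, -0.036, 0.254], [0.548, -0.0283, 0.2592]] 1511
plate edge strip [[0.4989, -0.0274, 0.2416], [0.5284, -0.0231, 0.2486], [0.5573, -0.0207, 0.2545]] 1581
side collar [([0.5275, -0.049, 0.2432], 0.63), ([0.5458, 0.0733, 0.1518], 0.6)]
side end_pin [([0.5803, -0.0481, 0.243], 0.74), ([0.4952, -0.048, 0.2428], 0.37)]
side seat [([0.5107, -0.1069, 0.0031], 0.69), ([0.531, -0.0533, 0.2494], 0.61)]
```

Collar underside (0.248) and plate (about 0.2486) now coincide, and the arm has started to take load (8.3→6.4 N). I'll follow it down along its arc.

Request:
jog_arm:
  series:
    - [[0, 0.7, -0.2], 0, 0]
    - [[0, 2, -0.4], 0, 0]
    - [[0, 4, -0.8], 0, 0]
    - [[0, 6.5, -1.2], 0, 0]
    - [[0, 9, -1.6], 0, 0]
    - [[0, 11.5, -1.9], 0, 0]
    - [[0, 14, -2.2], 0, 0]
    - [[0, 16.5, -2.5], 0, 0]
    - [[0, 19, -2.7], 0, 0]
    - [[0, 21.5, -2.9], 0, 0]
    - [[0, 23.5, -3.1], 0, 0]
    - [[0, 25, -3.2], 0, 0]

```text
clock: 13.8
tool_pos: [0.5249, -0.0491, 0.2546]
ee_rot: [0.5, -0.5, 0.5, -0.5]
force: [1.8, 0.5, -5.0]
gripper_width: 0.291
```

Request:
jog_arm:
  series:
    - [[0, 1.5, -0.1], 0, 0]
    - [[0, 3.5, -0.2], 0, 0]
    - [[0, 6, -0.4], 0, 0]
    - [[0, 8.5, -0.5], 0, 0]
    - [[0, 11, -0.6], 0, 0]
    - [[0, 13.5, -0.6], 0, 0]
    - [[0, 16, -0.7], 0, 0]
    - [[0, 18.5, -0.7], 0, 0]
    - [[0, 21, -0.6], 0, 0]
    - [[0, 23, -0.6], 0, 0]
    - [[0, 24.5, -0.5], 0, 0]
    - [[0, 25, -0.5], 0, 0]

```text
clock: 14.8
tool_pos: [0.5245, -0.0491, 0.2296]
ee_rot: [0.5, -0.5, 0.5, -0.5]
force: [3.5, 0.4, -2.3]
gripper_width: 0.283
```

```bash
python3 look.py
```

```text
14.8 [ 0.5245 -0.0491  0.2296] [ 3.52  0.42 -2.27] [-0.049 -0.58  -0.039]
wrist collar [([0.5263, -0.0476, 0.1984], 0.63), ([0.7731, -0.0461, -0.0008], 0.26)]
wrist end_pin [([0.5765, -0.0519, 0.1876], 0.69), ([0.4971, -0.0475, 0.1973], 0.38)]
wrist seat []
collar top [[0.5061, -0.0467, 0.1978], [0.5248, -0.0359, 0.2041], [0.5447, -0.0284, 0.2091]] 1518
plate edge strip [[0.4953, -0.0273, 0.1923], [0.5247, -0.0232, 0.1988], [0.5538, -0.0207, 0.2045]] 1563
side collar [([0.5238, -0.0494, 0.1944], 0.97), ([0.5451, 0.0732, 0.1481], 0.65)]
side end_pin [([0.574, -0.0466, 0.1912], 0.86), ([0.3842, -0.0661, 0.0027], 0.34)]
side seat []
```

Request:
jog_arm:
  series:
    - [[0, 0.5, 0.3], 0, 0]
    - [[0, 1.5, 0.6], 0, 0]
    - [[0, 3.5, 0.9], 0, 0]
    - [[0, 5.5, 1.1], 0, 0]
    - [[0, 8, 1.3], 0, 0]
    - [[0, 10.5, 1.5], 0, 0]
    - [[0, 13, 1.7], 0, 0]
    - [[0, 15.5, 1.9], 0, 0]
    - [[0, 18, 2.1], 0, 0]
    - [[0, 20, 2.3], 0, 0]
    - [[0, 21.5, 2.4], 0, 0]
    - [[0, 22, 2.5], 0, 0]

```text
clock: 16.2
tool_pos: [0.5268, -0.0491, 0.2075]
ee_rot: [-0.5, 0.5, -0.5, 0.5]
force: [-4.2, -0.5, -1.4]
gripper_width: 0.286
```

Request:
jog_arm:
  series:
    - [[0, 0, 0], 0, 0]
    - [[0, 0, 0], 0, 0]
    - [[0, 0, 0], 0, 0]
    - [[0, 0, 0], 0, 0]

```text
clock: 16.53
tool_pos: [0.5269, -0.0491, 0.2079]
ee_rot: [0.5, -0.5, 0.5, -0.5]
force: [-2.6, 0.1, -1.2]
gripper_width: 0.292
```

```bash
python3 look.py; python3 - <<'E'
from h import *
F=[]
for i in range(12):
    snapshot("side");F.append(sensors.observe()["force"])
print(np.mean(F,0),np.std(F,0))
E
```

```text
16.5333 [ 0.5269 -0.0491  0.2079] [-2.62  0.06 -1.24] [-0.014  0.95   0.009]
wrist collar [([0.5284, -0.0429, 0.1765], 0.81), ([0.5282, -0.0496, 0.0727], 0.17)]
wrist end_pin [([0.5775, -0.048, 0.1692], 0.77)]
wrist seat []
collar top [[0.5085, -0.0466, 0.1761], [0.5272, -0.036, 0.1821], [0.5471, -0.0285, 0.1876]] 1511
plate edge strip [[0.4977, -0.0274, 0.1703], [0.5267, -0.0232, 0.1769], [0.5563, -0.0207, 0.1825]] 1577
side collar [([0.5486, 0.0742, 0.151], 0.75), ([0.5258, -0.0528, 0.1724], 0.71)]
side end_pin [([0.5775, -0.0459, 0.1713], 0.65)]
side seat [([0.5301, -0.0495, 0.1777], 0.8), ([0.4061, 0.1695, -0.0003], 0.56)]
[-3.27949725 -0.07900052 -1.4474769 ] [0.47777964 0.45738332 0.42561357]
```

Request:
jog_arm:
  series:
    - [[0, 0.5, -0.6], 0, 0]
    - [[0, 1.5, -0.6], 0, 0]
    - [[0, 3, -0.4], 0, 0]
    - [[0, 4.5, -0.2], 0, 0]
    - [[0, 6, 0], 0, 0]
    - [[0, 7.5, 0.2], 0, 0]
    - [[0, 9, 0.4], 0, 0]
    - [[0, 10.5, 0.7], 0, 0]
    - [[0, 12, 1.0], 0, 0]
    - [[0, 13, 1.2], 0, 0]
    - [[0, 13.7, 1.3], 0, 0]
    - [[0, 14, 1.4], 0, 0]

```text
clock: 18.53
tool_pos: [0.5288, -0.0491, 0.194]
ee_rot: [0.5, -0.5, 0.499, -0.5]
force: [4.6, 0.7, 1.4]
gripper_width: 0.29
```

```bash
cat > avg.py <<'E'
from h import *
F=[];Q=[]
for i in range(16):
    snapshot("side");s=sensors.observe();F.append(s["force"]);Q.append(s["ft_torque"])
print(s["clock"],np.mean(F,0),np.std(F,0)/4,np.mean(Q,0))
E
python3 look.py; python3 avg.py
```

```text
18.5333 [ 0.5288 -0.0491  0.194 ] [4.55 0.74 1.41] [-0.007 -1.009  0.015]
wrist collar [([0.5301, -0.0451, 0.1606], 0.67)]
wrist end_pin [([0.58, -0.0492, 0.153], 0.74)]
wrist seat [([0.5294, -0.0454, 0.1631], 0.17)]
collar top [[0.5104, -0.0469, 0.1621], [0.5292, -0.0359, 0.1682], [0.5491, -0.0283, 0.1734]] 1518
plate edge strip [[0.4996, -0.0274, 0.1565], [0.5292, -0.0231, 0.163], [0.5582, -0.0207, 0.1687]] 1579
side collar [([0.5286, -0.0489, 0.1563], 0.73), ([0.5456, 0.0721, 0.1497], 0.64)]
side end_pin [([0.5788, -0.0466, 0.1555], 0.7)]
side seat [([0.5309, -0.0507, 0.1636], 0.66)]
19.7333 [5.30700279 0.10970428 0.71955208] [0.10270602 0.13332289 0.12423037] [ 0.04834869 -1.09606945  0.00951702]
```

Request:
jog_arm:
  series:
    - [[0, 0.2, 0.15], 0, 0]
    - [[0, 0.4, 0.3], 0, 0]
    - [[0, 0.6, 0.4], 0, 0]
    - [[0, 0.8, 0.5], 0, 0]
    - [[0, 1, 0.6], 0, 0]
    - [[0, 1, 0.7], 0, 0]
    - [[0, 1, 0.7], 0, 0]
    - [[0, 1, 0.7], 0, 0]

```text
clock: 20.4
tool_pos: [0.5291, -0.0491, 0.1928]
ee_rot: [0.5, -0.5, 0.5, -0.5]
force: [4.1, 0.1, 1.5]
gripper_width: 0.292
```

```bash
python3 avg.py
```

```text
21.2 [5.09182688 0.27737487 1.14942056] [0.14676804 0.11256126 0.13439064] [ 0.06334041 -1.0878105   0.00307273]
```

Request:
jog_arm:
  series:
    - [[0, 0, 0.1], 0, 0]
    - [[0, 0, 0.2], 0, 0]
    - [[0, 0, 0.3], 0, 0]
    - [[0, 0, 0.4], 0, 0]
    - [[0, 0, 0.5], 0, 0]
    - [[0, 0, 0.5], 0, 0]
    - [[0, 0, 0.5], 0, 0]

```text
clock: 21.78
tool_pos: [0.5292, -0.0491, 0.1926]
ee_rot: [-0.5, 0.5, -0.5, 0.5]
force: [2.3, 0.9, 0.7]
gripper_width: 0.289
```

```bash
python3 avg.py; python3 look.py
```

```text
22.5833 [ 0.50792751  0.11226684 -0.08965785] [0.23077058 0.11279526 0.11062263] [ 0.04893326 -0.02809109  0.00938123]
22.5833 [ 0.5293 -0.0491  0.1927] [-1.    0.49 -0.89] [ 0.024  0.276 -0.008]
wrist collar [([0.5302, -0.0473, 0.1612], 0.64)]
wrist end_pin [([0.5798, -0.0475, 0.1515], 0.89)]
wrist seat []
collar top [[0.5107, -0.047, 0.1608], [0.5296, -0.036, 0.1669], [0.5495, -0.0283, 0.1722]] 1511
plate edge strip [[0.5, -0.0274, 0.1552], [0.529, -0.0232, 0.1617], [0.5585, -0.0207, 0.1673]] 1565
side collar [([0.5283, -0.0491, 0.1564], 0.76), ([0.548, 0.0737, 0.1475], 0.5)]
side end_pin [([0.5813, -0.0466, 0.1551], 0.72)]
side seat [([0.5315, -0.0506, 0.1625], 0.59)]
```

```bash
python3 avg.py; python3 avg.py
```

```text
23.7833 [-3.2393599   0.50841441 -0.71868874] [0.21752985 0.10204413 0.10367474] [ 0.04860223  0.78848494 -0.00567552]
24.5833 [-4.34056765  0.48705842 -0.90780484] [0.1618366  0.18358233 0.16807101] [0.02461769 1.04774742 0.00188732]
```

Request:
jog_arm:
  series:
    - [[0, 0, -0.1], 0, 0]
    - [[0, 0, -0.2], 0, 0]
    - [[0, 0, -0.24], 0, 0]
    - [[0, 0, -0.24], 0, 0]
    - [[0, 0, -0.24], 0, 0]
    - [[0, 0, -0.24], 0, 0]
    - [[0, 0, -0.24], 0, 0]
    - [[0, 0, -0.24], 0, 0]
    - [[0, 0, -0.24], 0, 0]
    - [[0, 0, -0.24], 0, 0]
    - [[0, 0, -0.24], 0, 0]
    - [[0, 0, -0.24], 0, 0]

```text
clock: 25.58
tool_pos: [0.5294, -0.0491, 0.1929]
ee_rot: [0.5, -0.5, 0.5, -0.5]
force: [-1.7, -0.1, -0.1]
gripper_width: 0.289
```

```bash
python3 avg.py; python3 avg.py
```

```text
26.3833 [-0.24795613  0.04929055  0.13014693] [0.14646694 0.12523488 0.13220229] [0.03561491 0.16278744 0.01124293]
27.1833 [1.02772073 0.14136606 0.27960077] [0.12799022 0.12994115 0.14553043] [ 0.03116451 -0.14246127  0.00472441]
```

Request:
jog_arm:
  series:
    - [[0, 0, -0.05], 0, 0]
    - [[0, 0, -0.05], 0, 0]
    - [[0, 0, 0], 0, 0.28]
    - [[0, 0, 0], 0, 0.3]
    - [[0, 0, 0], 0, 0.31]
    - [[0, 0, 0], 0, 0.33]
    - [[0, 0, 0], 0, 0.36]
    - [[0, 0, 0], 0, 0.4]
    - [[0, 0, 0], 0, 0.5]
    - [[0, 0, 0], 0, 0.6]
    - [[0, 0, 0], 0, 0.7]
    - [[0, 0, 0], 0, 0.8]
  newtons: 20

```text
clock: 28.18
tool_pos: [0.5292, -0.0491, 0.1928]
ee_rot: [-0.5, 0.5, -0.5, 0.5]
force: [-0.3, -0.3, 0.7]
gripper_width: 0.792
```

```bash
python3 look.py; python3 -c "
import numpy as np,cv2
cv2.imwrite('pics/w6.png',cv2.resize(np.load('im_wrist.npy')[80:340,100:420],None,fx=2,fy=2))"
```

```text
28.1833 [ 0.5292 -0.0491  0.1928] [-0.28 -0.29  0.72] [0.015 0.022 0.018]
wrist collar [([0.5317, -0.0448, 0.1595], 0.67)]
wrist end_pin [([0.583, -0.0475, 0.152], 0.57)]
wrist seat []
collar top [[0.5102, -0.0585, 0.1613], [0.5301, -0.0374, 0.1677], [0.5497, -0.0284, 0.1721]] 1893
plate edge strip [[0.4999, -0.0274, 0.1554], [0.529, -0.023, 0.1624], [0.5583, -0.0206, 0.1682]] 1605
side collar [([0.5281, -0.0495, 0.1589], 0.87), ([0.5477, 0.0714, 0.1482], 0.83)]
side end_pin [([0.5799, -0.0519, 0.1582], 0.71)]
side seat [([0.5309, -0.05, 0.1612], 0.69)]
```

View pics/w6.png

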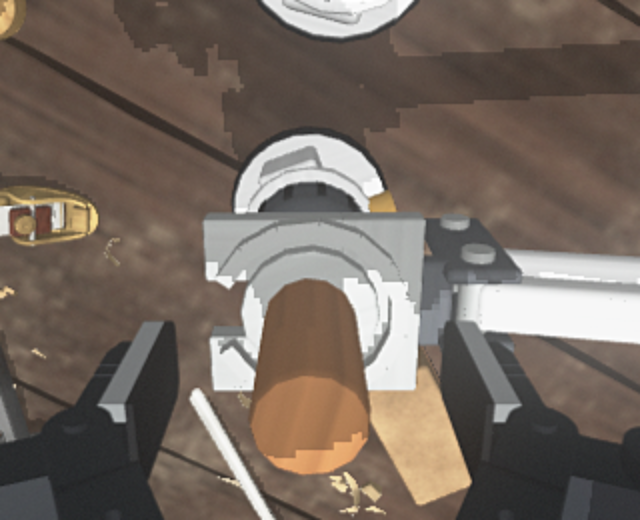

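The fingers are fully open. The collar sits inside the rim at about (315,300), and the plate rose only about 0.7 mm. Next I retreat straight up.

Request:
jog_arm:
  series:
    - [[0, -3, 0], 0, 0.8]
    - [[0, -10, 0], 0, 0.8]
    - [[0, -22, 0], 0, 0.8]
    - [[0, -38, 0], 0, 0.8]
    - [[0, -56, 0], 0, 0.8]
    - [[0, -75, 0], 0, 0.8]
    - [[0, -94, 0], 0, 0.8]
    - [[0, -110, 0], 0, 0.8]
    - [[0, -120, 0], 0, 0.8]
    - [[0, -125, 0], 0, 0.8]
    - [[0, -125, 0], 0, 0.8]
    - [[0, -125, 0], 0, 0.8]

```text
clock: 29.58
tool_pos: [0.5293, -0.0491, 0.3176]
ee_rot: [0.5, -0.5, 0.5, -0.5]
force: [-0.3, -0.1, -0.6]
gripper_width: 0.802
```

```bash
python3 - <<'E'
from h import *
p,M,s=pose();print(s["clock"],p.round(4),np.round(s["force"],2))
for c in("wrist","side"):
    im,d=snapshot(c)
    for t in("collar","router","end_pin","seat"): print(c,t,[(np.round(r["point"],4).tolist(),round(r["confidence"],2)) for r in mark_of(t,c)][:2])
    if c=="wrist":
        T=np.array(calibration(c)["cam_to_world"]);K=np.array(calibration(c)["camera_matrix"]);v,u=np.mgrid[:384,:512]
        P=np.stack([(u-K[0,2])/K[0,0]*d,-(v-K[1,2])/K[1,1]*d,-d],-1)@T[:3,:3].T+T[:3,3];x,y,z=P[...,0],P[...,1],P[...,2]
        m=(abs(x-.529)<.032)&(abs(y+.049)<.03)
        for n,a,b in(("plate",.158,.1648),("rim/collar",.165,.172),("knobtop",.213,.222)):
            q=P[m&(z>a)&(z<b)];print(n,np.percentile(q,[1,50,99],axis=0).round(4).tolist(),len(q))
cv2.imwrite("pics/s7.png",np.hstack([cv2.resize(im[120:280,130:390],None,fx=3,fy=3)]))
E
```

```text
29.5833 [ 0.5293 -0.0491  0.3176] [-0.28 -0.1  -0.59]
wrist collar [([0.5315, -0.0463, 0.1606], 0.78), ([0.5412, 0.0722, 0.1486], 0.64)]
wrist router [([0.5302, -0.05, 0.0579], 0.71), ([0.5421, 0.0711, 0.0024], 0.64)]
wrist end_pin [([0.5814, -0.0472, 0.1539], 0.67)]
wrist seat [([0.7704, -0.0469, -0.0024], 0.67)]
plate [[0.4986, -0.076, 0.1589], [0.545, -0.0364, 0.1616], [0.5607, -0.0211, 0.1644]] 1184
rim/collar [[0.504, -0.073, 0.1652], [0.5317, -0.0374, 0.1669], [0.5557, -0.0216, 0.1694]] 1150
knobtop [[0.5167, -0.0592, 0.2138], [0.528, -0.047, 0.2173], [0.5401, -0.0359, 0.2188]] 734
side collar [([0.5295, -0.0508, 0.1576], 0.76), ([0.547, 0.072, 0.1504], 0.59)]
side router [([0.5451, 0.0692, -0.0028], 0.77), ([0.6206, 0.2, -0.0021], 0.66)]
side end_pin [([0.5807, -0.0457, 0.1579], 0.67)]
side seat [([0.5298, -0.0496, 0.1653], 0.61)]
```

View pics/s7.png

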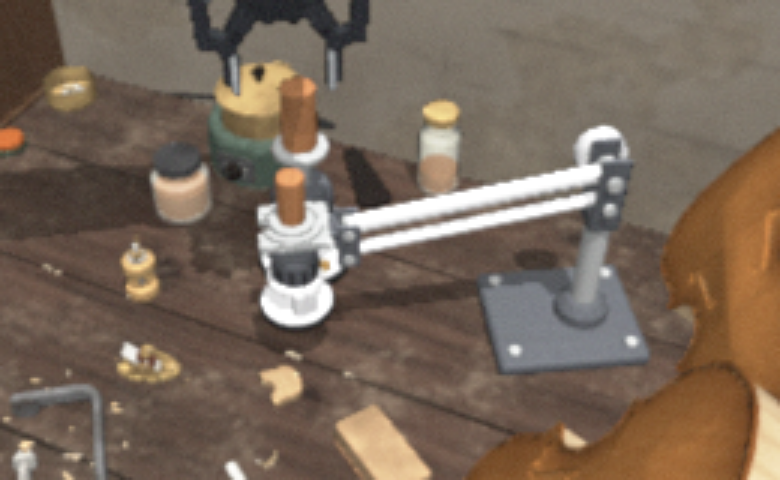

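The router hangs upright in the fork at (292,235), with the sunken arm steady, the gripper clear above it and the other things undisturbed. I'm handing in.

```bash
python3 -c "
from h import *
print(robot.hand_in())"
```

```text
the job is handed in; nothing more can be done
None
```

The small router now hangs upright in the fork, with its collar flat inside the rim, and I handed the job in after about 30 s of the 70 s allowed.

- **Lowering:** I lifted the router by the knob (about 8.3 N, or 0.85 kg) and slid its neck into the slot above the rim. I then followed the arm down its arc by about 90 mm.
- **Letting go:** I held still until the wrist force was near zero (vertical about 0.1 to 0.3 N), then opened slowly and went straight up.
- **Last checks:** The plate moved less than 1 mm on release, from 0.1617 to 0.1624 and then 0.1616 m. The collar top (about 0.167 m) sits 6 mm above the plate, as it should when seated, and the other things look undisturbed.
- **Disagreements:**
    - Side forces of up to about 5 N along the arm built up during the sinking. They came from friction at the collar and from the robot settling slowly on its target. I relieved them to about 1 N before letting go.
    - The side camera put the collar about 3 mm lower than the wrist camera did. It also missed the hung router in the last picture, though the wrist camera found it.

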